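# Rock the tall interlock relay out of its socket

## Task

On the mask aligner's interlock chassis, the tall plug-in relay has to come out. Grip it and, with its pins still in the socket, rock it gently about its foot to free it: first to the left as the robot sees it, then to the right, about ten degrees each way. Then lift it straight out and stand it upright on its pins in the middle of the steel tray, set down without dropping it; leave the short relay beside it plugged in as it is.

Things in the scene. Friction and masses are not known exactly. Their poses are not given: they have to be found in the camera images.
- relay_center (a point): Case centre of the tall relay: grey box on a black base, 30 (x) x 40 (y) x 60 mm high, 90 g, the taller of two on the aluminium chassis. z up; y is the rocking direction, to the robot's left (within 20 degrees) when plugged in. The foot rib ends 35 mm below; it rocks about that, up to 15 degrees; tipping left leans its top to +y. Four brass pins end 45 mm below; it can stand on them.
- socket_top (a point): Top centre of the tall relay's black socket, fixed on the chassis: 46 (x) x 50 (y) mm, top 46 mm above the table; axes as the seated relay's, whose foot rests at this point, case 5 mm higher. Pins sit 10 mm deep, held by springs (about 10 N to draw), 5 mm of play in y. Over 20 degrees of tip bends them. Three plug places in a row along x, 70 mm apart (third: blank cover); order varies.
- short_center (a point): Case centre of the short relay, to be left alone: same colours and 30 x 40 mm footprint, case only 32 mm high, plugged into a like socket 70 or 140 mm from the tall one's. Its top is 83 mm above the table, the tall one's 111 mm.
- tray_in (a point): Centre of the inner floor of the empty, square, shallow steel tray, 140 x 140 mm outside, walls 4 mm thick, rim 22 mm above the table, fixed to the table; z up, x and y along its sides.
There are look-alikes about, which are no part of the job. What is shaped like the part that bears short_center but blue or green is not meant.

How it is judged:
By the outcome, as a careful person would: the job done as asked, in the order asked, and still so for the second after the job is handed in, with the robot touching nothing.
It also fails if it takes over 48 s, if anything falls off the work surface, if the arm or the gripper's body presses on something with over 40 N, if the wrist force passes 120 N, or if a joint passes its speed limit or range.

## Robot

A 6-joint arm with a two-finger parallel gripper is mounted at the origin on the work surface. World frame = base frame: x ahead of the robot, y to its left, z up, the work surface at z = 0. Lengths are in m, angles in rad, forces in N, time in s.
With the tool pointing down it reaches from about 0.3 to 0.775 m from the base axis. Payload 14.6 kg.
Tool frame: the origin (TCP) lies on the centre line of the jaws, within the pads' length; the fingertips stand 19 mm ahead of it and the grasp point (between the pads) is the TCP; z points along the fingers, y is the direction in which the jaws open and shut (so a half turn about z gives the same grasp; the last joint's range is limited). The gripper opens to 94 mm and grips with 3 to 60 N. Pads are 16 mm wide; open, the fingers measure 119 mm over their backs; the gripper's body (75 mm by 177 mm) begins 78 mm behind the grasp point.
Start: joints at [1.273, 0.3, 1.521, -0, 1.321, -0.067], TCP at [0.126, 0.535, 0.224] pointing down, gripper open.
Joint ranges: [-3.03, 3.03], [-0.79, 2.21], [0.23, 2.52], [-1.04, 4.18], [0, 3.07], [-2.55, 2.55]. Speed limits (rad/s): [2.22, 2.22, 2.57, 3.14, 3.14, 3.14].

## Interface

Orientations are given as [roll, pitch, yaw] about the fixed x, y, z axes, in that order (R = Rz(yaw) Ry(pitch) Rx(roll)).
In Python, from station import ctrl gives the robot as it stands. The module is installed in compiled form; this text tells all that it offers.
- The arm moves only by the shell command python3 -m creep 'ROWS' [FORCE]. ROWS is a JSON object of lists of equal length, an entry for each row: "translation": the shift along the world's x, y, z in mm, a list of three; "yaw": the turn about the world's z in rad; "gripper": the closure in counts, from 0 (fully open) to 255 (shut). A call has 1 to 5 rows; each row is the pose to reach, as a shift and turn from the pose measured when the call began; what a row does not reach only later rows make up. A row lasts 1/12 s, in which the tool goes at most 41.7 mm and 7.16 degrees, less where a joint would pass 70% of its speed; a pose out of reach is approached as far as the arm can. A call with a gripper value outside its range is refused whole. The fingers move at their own pace and stop on an object; FORCE is the grip in N (left out, the last holds). Time passes only in rows, so rows that repeat a pose let the fingers close. It gives the time, the measured TCP pose, the force and the opening at its end, in the units of the state.
- ctrl.get_obs(): the state, without advancing time (a new reading comes with each control period).
- ctrl.camera(name): name is "scene" or "top"; returns a dict with "pixels" (384x512x3 uint8, red, green, blue), "depth" (384x512 float32, m along the optical axis (not along the pixel's ray), 0 where there is no reading), "fx", "fy", "cx", "cy" (pixels), "R" (3x3) and "t" (3): a world point X has camera coordinates R X + t. Camera axes: x right, y down, z forward; pixel columns grow to the right and rows downward; lengths in m; the calibration is good to about 2 mm. A picture is of the moment at which its call begins.
- ctrl.hand_in(): hands the job in, once; it reports no verdict.
The state is a dict: "time_s": time; "qpos": joint angles; "joint_vel": joint speeds; "tau": joint torques, N m; "ee_pos": TCP position; "eef_rot": TCP orientation; "force": force on the tool from outside, world axes, zero at the start; "moment": the same for the moment, N m; "grip_width": finger opening in m.
Only numpy, scipy, OpenCV 4.12 (cv2) and the standard library are available. Lean on these libraries where they do the work, as an engineer would, in place of code of your own. Each camera call takes 0.05 s, during which the arm holds its last target. There are 200 camera calls.

## Working session

There is one attempt and no reset: what is moved stays moved. The work goes in short steps, Python scripts to look and compute and a shell command to move; the robot and the scene stay as the last step left them, time stands still between calls to the robot, and variables do not carry over. Pictures are saved under pics/ and viewed, about 8 in all and at most 12, crops included, and the job is handed in when it is done.

```bash
mkdir -p pics; python3 - <<'E'
from station import ctrl
import cv2,numpy as np
o=ctrl.get_obs();print({k:np.round(v,3).tolist() for k,v in o.items()})
for n in("scene","top"):
    c=ctrl.camera(n);cv2.imwrite(f"pics/{n}0.png",c["pixels"][:,:,::-1])
    np.savez(f"pics/{n}0.npz",**c)
    print(n,c["fx"],c["cx"],c["cy"],np.round(-c["R"].T@c["t"],3),np.round(c["R"],3).tolist())
a=cv2.imread("pics/scene0.png");b=cv2.imread("pics/top0.png")
E
```

```text
{'time_s': 0.0, 'qpos': [1.273, 0.3, 1.522, -0.0, 1.321, -0.067], 'joint_vel': [0.001, -0.001, -0.0, 0.0, -0.0, -0.001], 'tau': [0.002, -53.181, -35.274, 0.071, 0.024, -0.0], 'ee_pos': [0.126, 0.535, 0.224], 'eef_rot': [-3.14, -0.0, 2.911], 'force': [-0.109, -0.316, 0.52], 'moment': [-0.028, -0.012, -0.034], 'grip_width': 0.094}
scene 429.2629828264958 263.96286128600195 193.18678406922848 [ 0.842 -0.141  0.612] [[0.274, 0.962, -0.002], [0.784, -0.225, -0.578], [-0.557, 0.157, -0.816]]
top 488.4519790637201 269.4452032160449 192.72404505989536 [ 0.432 -0.015  1.048] [[0.02, -1.0, 0.018], [-0.998, -0.022, -0.066], [0.067, -0.017, -0.998]]
```

View pics/scene0.png

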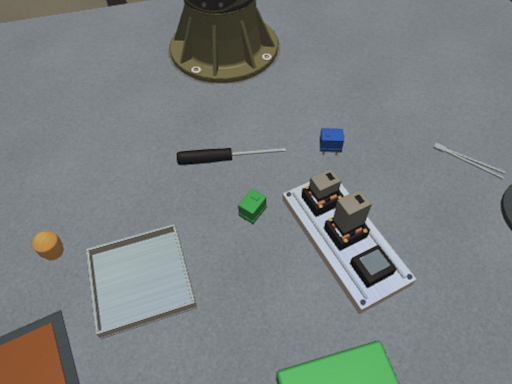

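View pics/top0.png

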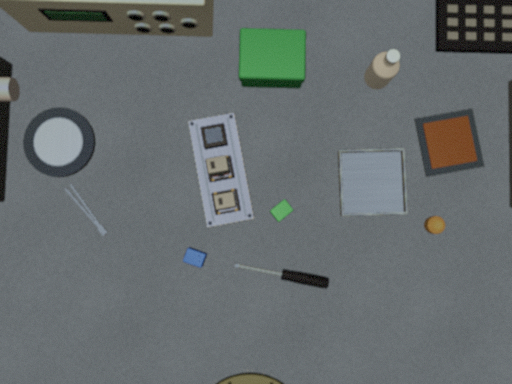

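The top view shows the tall relay in the middle place near (219,165), the short one near (226,202), the blank near (214,136) and the tray near (373,182). In the scene view the tall relay is at (351,212).

```bash
cat > h.py <<'E'
import numpy as np,cv2
def ray(c,uv,z):
    uv=np.atleast_2d(uv).astype(float)
    d=np.c_[(uv[:,0]-c["cx"])/c["fx"],(uv[:,1]-c["cy"])/c["fy"],np.ones(len(uv))]@c["R"]
    o=-c["R"].T@c["t"]
    return o+d*((z-o[2])/d[:,2])[:,None]
def cloud(c):
    v,u=np.indices(c["depth"].shape);D=c["depth"]
    p=np.stack([(u-c["cx"])/c["fx"]*D,(v-c["cy"])/c["fy"]*D,D],-1)
    return (p-c["t"])@c["R"]
def rect(p):
    (cx,cy),s,a=cv2.minAreaRect(p[:,:2].astype(np.float32)*1000);return np.round([cx,cy,*s,a],1)
E
python3 - <<'E'
from h import *
for n in("top","scene"):
    c=dict(np.load(f"pics/{n}0.npz"));P=cloud(c);ok=c["depth"]>0
    im=c["pixels"].astype(int);hsv=cv2.cvtColor(c["pixels"],cv2.COLOR_RGB2HSV)
    seed=ray(c,[[219,167]] if n=="top" else [[349,200]],.08)[0]
    print(n,"seed",seed.round(3))
    near=ok&(np.hypot(P[...,0]-.48,P[...,1]-.09)<.16)
    near=ok&(np.hypot(*(P[...,:2]-seed[:2]).transpose(2,0,1))<.13)
    for lo,hi in((.103,.12),(.076,.09),(.04,.052),(.008,.03)):
        m=near&(P[...,2]>lo)&(P[...,2]<hi)
        k,l,s,_=cv2.connectedComponentsWithStats(m.astype(np.uint8))
        for i in range(1,k):
            if s[i,4]>40:
                q=P[l==i];print(lo,hi,s[i,4],rect(q),"medz",q[:,2].mean().round(4),"px",s[i,:4])
    # colour tops
    w=(im.min(2)>150)&near;
    k,l,s,_=cv2.connectedComponentsWithStats(w.astype(np.uint8))
    i=1+s[1:,4].argmax();v,u=np.where(l==i);print("white",s[i],rect(ray(c,np.c_[u,v],.02)), np.median(P[l==i][:,2]))
    ts=(373,182) if n=="top" else (140,278)
    t=P[ts[1],ts[0]];print("tray floor pt",t.round(4))
    m=ok&(np.abs(P[...,:2]-t[:2]).max(-1)<.11)&(P[...,2]>.014)&(P[...,2]<.03)
    q=P[m];print("rim",m.sum(),rect(q) if m.sum() else 0)
    for px in [(219,160),(219,165),(226,200),(214,136)] if n=="top" else [(352,202),(351,220)]: print(px,im[px[1],px[0]],P[px[1],px[0]].round(4))
E
python3 - <<'E'
import cv2
a=cv2.imread("pics/scene0.png")[160:310,270:420];b=cv2.imread("pics/top0.png")[105:235,170:300]
cv2.imwrite("pics/crop0.png",cv2.hconcat([cv2.resize(a,(400,400),interpolation=2),cv2.resize(b,(400,400),interpolation=2)]))
E
```

```text
top seed [0.545 0.071 0.08 ]
0.103 0.12 328 [548.1  72.9  30.3  40.2  11.1] medz 0.1106 px [206 155  23  19]
0.076 0.09 308 [480.   58.5  30.2  40.1  11.5] medz 0.0827 px [214 191  22  19]
0.04 0.052 468 [616.6  87.2  45.5  49.8  11.9] medz 0.0439 px [201 123  27  25]
0.04 0.052 143 [548.1  72.8  46.2  53.1  11.6] medz 0.0457 px [208 155  27  26]
0.04 0.052 204 [480.3  58.5  46.7  52.9  12.3] medz 0.046 px [211 188  30  27]
0.008 0.03 3367 [548.7  73.1 230.5 100.2  11.9] medz 0.0221 px [188 113  66 114]
white [230 119  18  76 266] [575.8  35.3 162.4   9.9  11.9] 0.021949104944896457
tray floor pt [ 0.5292 -0.2541  0.0066]
rim 616 [ 513.5 -270.5  174.1  180.     2.7]
(219, 160) [150 144 131] [0.5557 0.0685 0.109 ]
(219, 165) [151 148 131] [0.546  0.0682 0.1092]
(226, 200) [151 146 130] [0.4801 0.055  0.0798]
(214, 136) [ 99 107 120] [0.6139 0.0858 0.0452]
scene seed [0.526 0.081 0.08 ]
0.103 0.12 552 [548.6  73.6  31.   40.6  12.7] medz 0.109 px [337 190  34  28]
0.076 0.09 432 [480.4  59.5  30.2  41.   10.2] medz 0.0811 px [310 169  31  23]
0.076 0.09 171 [559.1  68.2  47.4  23.3  64.8] medz 0.0829 px [334 208  34  20]
0.04 0.052 291 [480.   58.6  47.3  53.   13.1] medz 0.044 px [302 186  42  25]
0.04 0.052 335 [548.2  73.7  47.3  53.6  11.9] medz 0.0441 px [325 217  45  29]
0.04 0.052 773 [617.   87.9  45.9  49.6  11.3] medz 0.0429 px [352 245  44  37]
0.008 0.03 4219 [545.5  73.4 225.3 101.7  11.9] medz 0.0207 px [282 182 129 119]
0.008 0.03 62 [468.  101.6  26.4  11.4  13.3] medz 0.0207 px [339 183  10  14]
white [ 283  182  130  117 3220] [545.4  74.6 225.1  99.7  11.9] 0.020482738526032933
tray floor pt [ 0.5275 -0.2493  0.004 ]
rim 1290 [ 529.  -249.6  141.6  140.3    3.1]
(352, 202) [146 141 126] [0.5485 0.0709 0.11  ]
(351, 220) [63 62 56] [0.565  0.0661 0.0895]
```

View pics/crop0.png

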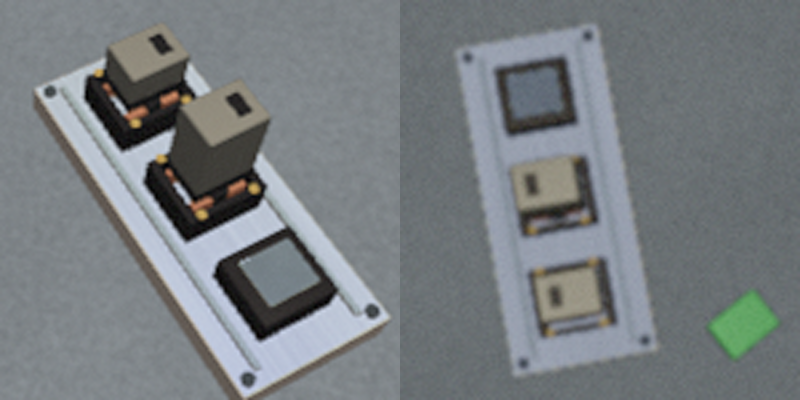

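Tall relay: centre (548, 73) mm, x axis at 11.9°. Tray: centre (528.5, -250). The tool can't tilt, so I'll grip across the 30 mm faces. The relay can then pivot between the pads while the TCP follows an arc about the foot.

```bash
python3 -m creep '{"translation":[[41,-45,0],[82,-90,0],[112,-123,0],[140,-154,0],[140,-154,0]],"yaw":[-0.1,-0.2,-0.3,-0.38,-0.38],"gripper":[92,92,92,92,92]}' 20
python3 -m creep '{"translation":[[28,-30,0],[56,-61,0],[84,-92,0],[112,-123,0],[140,-154,0]],"yaw":[-0.08,-0.16,-0.24,-0.32,-0.4],"gripper":[92,92,92,92,92]}'
```

```text
time_s: 0.52
ee_pos: [0.2665, 0.3795, 0.2238]
eef_rot: [-3.14, -0.0, 2.526]
force: [0.1, 0.4, 0.5]
grip_width: 0.0641
time_s: 0.93
ee_pos: [0.4063, 0.2248, 0.2238]
eef_rot: [-3.14, -0.0, 2.122]
force: [-0.2, 0.5, -0.2]
grip_width: 0.0599
```

```bash
python3 -m creep '{"translation":[[28,-30,0],[56,-61,0],[84,-92,0],[112,-123,0],[142,-152,0]],"yaw":[-0.08,-0.16,-0.24,-0.30,-0.344],"gripper":[92,92,92,92,92]}'
python3 -m creep '{"translation":[[0,0,-15],[0,0,-35],[0,0,-55],[0,0,-70],[0,0,-80]],"yaw":[0,0,0,0,0],"gripper":[92,92,92,92,92]}'
python3 - <<'E'
from h import *
from station import ctrl
c=ctrl.camera("scene");cv2.imwrite("pics/s1.png",cv2.resize(c["pixels"][80:320,220:470,::-1],None,fx=2.4,fy=2.4))
E
```

```text
time_s: 1.35
ee_pos: [0.5479, 0.0719, 0.2236]
eef_rot: [-3.14, -0.0, 1.774]
force: [-0.5, 0.6, 0.7]
grip_width: 0.0601
time_s: 1.77
ee_pos: [0.5472, 0.0717, 0.1416]
eef_rot: [-3.137, -0.0, 1.774]
force: [-0.5, -1.1, 0.5]
grip_width: 0.0602
```

View pics/s1.png

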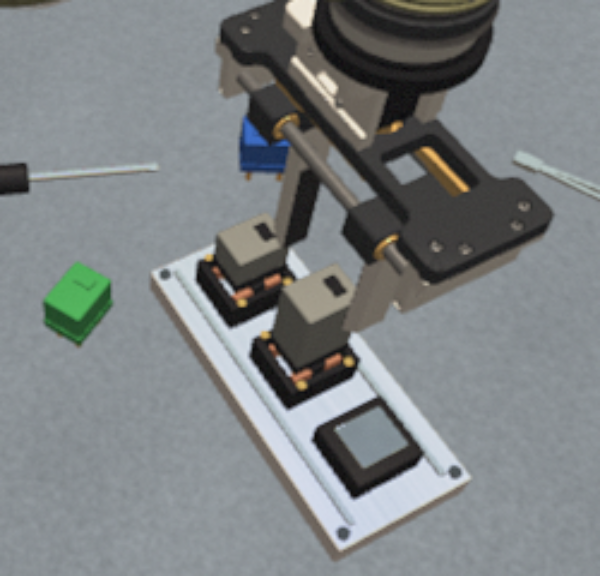

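The gripper straddles the tall relay (crop ~(315,315)) along the row, with the fingers clear of the short relay. Next I descend and grip lightly.

```bash
python3 -m creep '{"translation":[[1,1,-12],[1,1,-24],[1,1,-36],[1,1,-46],[1,1,-49]],"yaw":[0.003,0.003,0.003,0.003,0.003],"gripper":[92,92,92,92,92]}'
python3 -m creep '{"translation":[[0,0,0],[0,0,0],[0,0,0],[0,0,0],[0,0,0]],"yaw":[0,0,0,0,0],"gripper":[150,180,200,220,220]}' 15
python3 -m creep '{"translation":[[0,0,0],[0,0,0],[0,0,0],[0,0,0],[0,0,0]],"yaw":[0,0,0,0,0],"gripper":[220,220,220,220,220]}' 15
python3 -c "
from station import ctrl;print(ctrl.get_obs())"
```

```text
time_s: 2.23
ee_pos: [0.5472, 0.0727, 0.0898]
eef_rot: [-3.134, -0.001, 1.777]
force: [0.4, 0.1, -0.3]
grip_width: 0.0602
time_s: 2.65
ee_pos: [0.5474, 0.0727, 0.0903]
eef_rot: [-3.135, -0.001, 1.777]
force: [2.2, -0.1, -0.2]
grip_width: 0.0306
time_s: 3.07
ee_pos: [0.5475, 0.0727, 0.0904]
eef_rot: [-3.135, -0.001, 1.777]
force: [0.5, 0.4, -0.6]
grip_width: 0.0301
{'time_s': 3.0667, 'qpos': array([ 6.57821729e-02,  4.55096250e-01,  1.64220754e+00, -1.45472695e-04,
        1.05099609e+00, -1.40474226e-01]), 'joint_vel': array([-5.88830616e-04,  1.21095307e-03,  7.55284018e-04,  1.11041075e-04,
       -8.73873472e-04, -1.12924633e-05]), 'tau': array([-1.54916605e-02, -5.74730837e+01, -3.06165719e+01,  5.68105036e-02,
        1.60070756e-01,  9.39745281e-03]), 'ee_pos': array([0.54751402, 0.0727162 , 0.09035794]), 'eef_rot': array([-3.13493388e+00, -8.14557935e-04,  1.77712269e+00]), 'force': array([ 0.47444798,  0.43276054, -0.55888028]), 'moment': array([-0.00101667, -0.02010807,  0.0391945 ]), 'grip_width': 0.0301025363098205}
```

```bash
cat > tilt.py <<'E'
from h import *
from station import ctrl
import sys
a=np.deg2rad(11.9);X=np.array([np.cos(a),np.sin(a)]);Y=np.array([-np.sin(a),np.cos(a)])
c=ctrl.camera("scene");P=cloud(c);q=P[...,:2]-[.5483,.0732];x=q@X;y=q@Y;z=P[...,2]
m=(c["depth"]>0)&(abs(x)<.012)&(y<-.005)&(y>-.04)&(z>.056)&(z<.104)
# -y face: robust line y=s*z+b ; tip left => +y lean
A=np.c_[z[m]-.046,np.ones(m.sum())];w=np.ones(m.sum())>0
for _ in range(6):
    s,b=np.linalg.lstsq(A[w],y[m][w],rcond=None)[0];r=y[m]-A@[s,b];w=abs(r)<max(2.0*np.median(abs(r)),.001)
print("tilt deg",np.degrees(np.arctan(s)).round(2),"face y at foot mm",round(b*1e3,1),"n",w.sum(),m.sum(),"rms mm",(r[w].std()*1e3).round(2))
if len(sys.argv)>1: cv2.imwrite(f"pics/{sys.argv[1]}.png",cv2.resize(c["pixels"][120:290,260:440,::-1],None,fx=3,fy=3))
E
python3 tilt.py
python3 -m creep '{"translation":[[-0.2,1,0],[-0.4,2,-0.1],[-0.6,3,-0.1],[-0.8,4,-0.2],[-0.8,4,-0.2]],"yaw":[0,0,0,0,0],"gripper":[220,220,220,220,220]}' 15
python3 tilt.py s2
```

```text
tilt deg -0.19 face y at foot mm -19.0 n 214 216 rms mm 0.4
time_s: 3.53
ee_pos: [0.5469, 0.0765, 0.0904]
eef_rot: [-3.135, -0.0, 1.777]
force: [0.2, -5.3, 0.6]
grip_width: 0.0301
tilt deg 2.19 face y at foot mm -18.1 n 231 236 rms mm 0.44
```

View pics/s2.png

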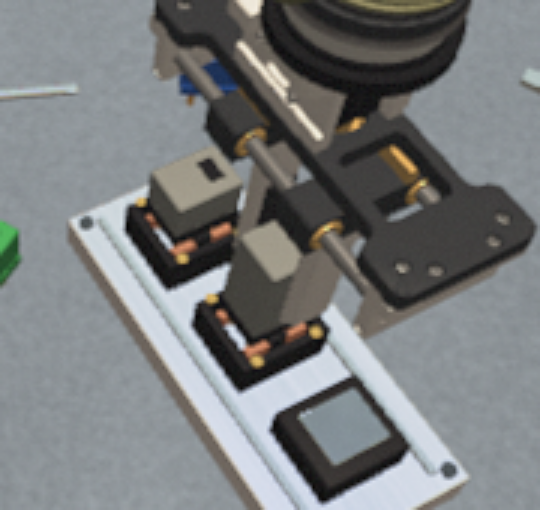

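The relay (crop ~(265,290)) leans slightly left, 2.4° more than baseline. I continue left.

```bash
python3 -m creep '{"translation":[[-0.2,1,-0.1],[-0.4,2,-0.2],[-0.6,3,-0.3],[-0.8,4,-0.5],[-0.8,4,-0.5]],"yaw":[0,0,0,0,0],"gripper":[220,220,220,220,220]}' 15
python3 tilt.py
```

```text
time_s: 4.0
ee_pos: [0.5463, 0.0803, 0.0902]
eef_rot: [-3.136, 0.0, 1.777]
force: [0.6, -4.6, 2.5]
grip_width: 0.0301
tilt deg 5.02 face y at foot mm -17.5 n 242 259 rms mm 0.44
```

```bash
python3 -m creep '{"translation":[[-0.2,1,-0.1],[-0.4,2,-0.3],[-0.6,3,-0.5],[-0.6,3,-0.5],[-0.6,3,-0.5]],"yaw":[0,0,0,0,0],"gripper":[220,220,220,220,220]}' 15
python3 tilt.py s3
```

```text
time_s: 4.47
ee_pos: [0.5458, 0.0833, 0.0898]
eef_rot: [-3.136, 0.0, 1.777]
force: [0.0, -3.4, 4.6]
grip_width: 0.03
tilt deg 6.5 face y at foot mm -16.7 n 262 274 rms mm 0.46
```

View pics/s3.png

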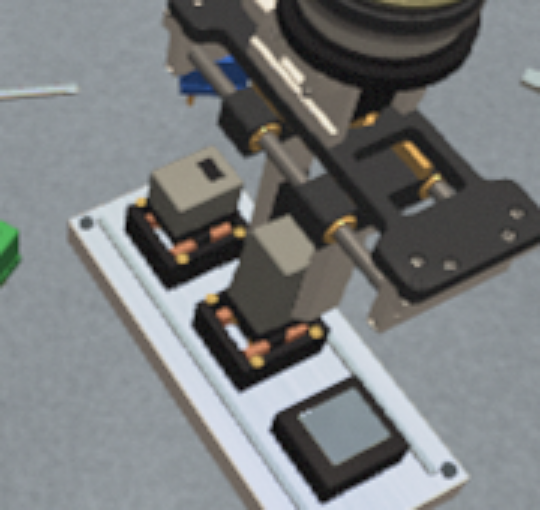

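```bash
cat >> tilt.py <<'E'
if "-v" in sys.argv:
    for lo in range(50,118,6):
        k=(c["depth"]>0)&(abs(x)<.012)&(abs(y)<.04)&(z>lo/1e3)&(z<=(lo+6)/1e3)
        if k.any(): print(lo,k.sum(),np.round(np.percentile(y[k],[10,50,90])*1e3,1),np.round(np.percentile(x[k],[10,90])*1e3,1))
t=(c["depth"]>0)&(abs(x)<.012)&(abs(y)<.04)&(y>b+s*(z-.046)+.003)&(z>.098)&(z<.122)
im=c["pixels"].astype(int)
t&=(im.max(2)>125)
A=np.c_[y[t],x[t],np.ones(t.sum())];w=np.ones(t.sum())>0
for _ in range(6):
    g=np.linalg.lstsq(A[w],z[t][w],rcond=None)[0];r=z[t]-A@g;w=abs(r)<max(2*np.median(abs(r)),.001)
print("top-face tilt deg",np.degrees(np.arctan(-g[0])).round(2),"n",w.sum(),t.sum(),"y range",np.round([y[t].min()*1e3,y[t].max()*1e3],1),"rms",(r[w].std()*1e3).round(2))
E
python3 tilt.py x -v
```

```text
tilt deg 6.5 face y at foot mm -16.6 n 252 277 rms mm 0.47
50 19 [-16.3 -15.7 -15.2] [-7.3  8.9]
56 34 [-16.1 -15.  -14.4] [-9.4  9.4]
62 32 [-15.2 -14.6 -13.7] [-8.8  8.2]
68 32 [-14.5 -13.8 -13.2] [-9.7 10.2]
74 34 [-13.9 -13.  -12.3] [-9.7  8.7]
80 36 [-13.1 -12.5 -11.4] [-9.5  7.6]
86 31 [-12.5 -11.8 -11.1] [-9.5 10.4]
92 36 [-11.9 -11.  -10.4] [-9.5  8.9]
98 42 [-11.3 -10.4  -9.7] [-9.4  9.2]
104 133 [-9.8  2.7 10.9] [-9.2  9.1]
110 116 [-7.9 -3.   6.3] [-10.2   9.4]
top-face tilt deg 8.76 n 143 174 y range [-6.1 13.2] rms 0.61
```

```bash
python3 -m creep '{"translation":[[-0.2,1,-0.2],[-0.4,2,-0.5],[-0.5,2.5,-0.6],[-0.5,2.5,-0.6],[-0.5,2.5,-0.6]],"yaw":[0,0,0,0,0],"gripper":[220,220,220,220,220]}' 15
python3 tilt.py x
```

```text
time_s: 4.98
ee_pos: [0.5453, 0.0859, 0.0893]
eef_rot: [-3.136, 0.0, 1.777]
force: [-0.1, -4.5, 5.9]
grip_width: 0.0304
tilt deg 8.33 face y at foot mm -16.4 n 259 287 rms mm 0.47
top-face tilt deg 8.7 n 149 171 y range [-3.6 16. ] rms 0.58
```

```bash
python3 -m creep '{"translation":[[-0.2,1,-0.2],[-0.4,2,-0.4],[-0.4,2,-0.4],[-0.4,2,-0.4]],"yaw":[0,0,0,0],"gripper":[220,220,220,220]}' 15
python3 tilt.py x
```

```text
time_s: 5.37
ee_pos: [0.5449, 0.088, 0.0889]
eef_rot: [-3.136, -0.0, 1.777]
force: [0.4, -2.8, 4.6]
grip_width: 0.0299
tilt deg 10.2 face y at foot mm -16.2 n 273 304 rms mm 0.47
top-face tilt deg 10.79 n 136 165 y range [-1.4 18.4] rms 0.54
```

Left rock is about 10.4°. Now to the right.

```bash
python3 -m creep '{"translation":[[0.3,-1.5,0.3],[0.6,-3,0.6],[0.9,-4.5,0.8],[1.2,-6,0.9],[1.5,-7.5,1.0]],"yaw":[0,0,0,0,0],"gripper":[220,220,220,220,220]}' 15
python3 -m creep '{"translation":[[0.3,-1.5,0.1],[0.6,-3,0.2],[0.9,-4.5,0.3],[1.2,-6,0.3],[1.2,-6,0.3]],"yaw":[0,0,0,0,0],"gripper":[220,220,220,220,220]}' 15
python3 tilt.py x
```

```text
time_s: 5.83
ee_pos: [0.546, 0.0814, 0.0896]
eef_rot: [-3.136, -0.002, 1.777]
force: [-1.0, 4.9, 1.4]
grip_width: 0.0295
time_s: 6.25
ee_pos: [0.5469, 0.0761, 0.0896]
eef_rot: [-3.135, -0.004, 1.777]
force: [-0.9, 3.9, 1.1]
grip_width: 0.0298
tilt deg 2.3 face y at foot mm -18.4 n 231 238 rms mm 0.41
top-face tilt deg 2.15 n 132 157 y range [-12.8   3.5] rms 0.69
```

```bash
python3 -m creep '{"translation":[[0.3,-1.3,0.1],[0.5,-2.6,0.1],[0.8,-3.9,0.1],[1,-5,0],[1,-5,0]],"yaw":[0,0,0,0,0],"gripper":[220,220,220,220,220]}' 15
python3 -m creep '{"translation":[[0.3,-1.3,0],[0.5,-2.6,-0.2],[0.8,-3.9,-0.4],[1,-5,-0.6],[1,-5,-0.6]],"yaw":[0,0,0,0,0],"gripper":[220,220,220,220,220]}' 15
python3 tilt.py x
```

```text
time_s: 6.72
ee_pos: [0.5478, 0.0716, 0.0894]
eef_rot: [-3.135, -0.005, 1.777]
force: [0.6, 4.1, 1.0]
grip_width: 0.0295
time_s: 7.13
ee_pos: [0.5488, 0.067, 0.089]
eef_rot: [-3.135, -0.005, 1.777]
force: [-0.8, 3.7, 4.2]
grip_width: 0.03
tilt deg -3.53 face y at foot mm -20.4 n 186 187 rms mm 0.35
top-face tilt deg -3.54 n 122 144 y range [-21.1  -6.9] rms 0.65
```

```bash
python3 -m creep '{"translation":[[0.3,-1.3,-0.2],[0.5,-2.6,-0.4],[0.8,-3.9,-0.7],[1,-5,-0.9],[1,-5,-0.9]],"yaw":[0,0,0,0,0],"gripper":[220,220,220,220,220]}' 15
python3 tilt.py x
```

```text
time_s: 7.6
ee_pos: [0.5499, 0.0622, 0.0883]
eef_rot: [-3.136, -0.006, 1.777]
force: [-0.4, 2.8, 4.8]
grip_width: 0.0296
tilt deg -6.88 face y at foot mm -21.4 n 157 157 rms mm 0.32
top-face tilt deg -5.43 n 118 138 y range [-25.8 -12.6] rms 0.72
```

```bash
python3 -m creep '{"translation":[[0.3,-1.3,-0.2],[0.5,-2.6,-0.4],[0.8,-3.7,-0.7],[0.8,-3.7,-0.7],[0.8,-3.7,-0.7]],"yaw":[0,0,0,0,0],"gripper":[220,220,220,220,220]}' 15
python3 tilt.py s4
```

```text
time_s: 8.07
ee_pos: [0.5507, 0.0585, 0.0876]
eef_rot: [-3.136, -0.006, 1.777]
force: [-0.5, 4.5, 3.9]
grip_width: 0.0302
tilt deg -9.36 face y at foot mm -22.3 n 130 132 rms mm 0.25
top-face tilt deg -5.61 n 109 129 y range [-29.4 -17. ] rms 0.63
```

View pics/s4.png

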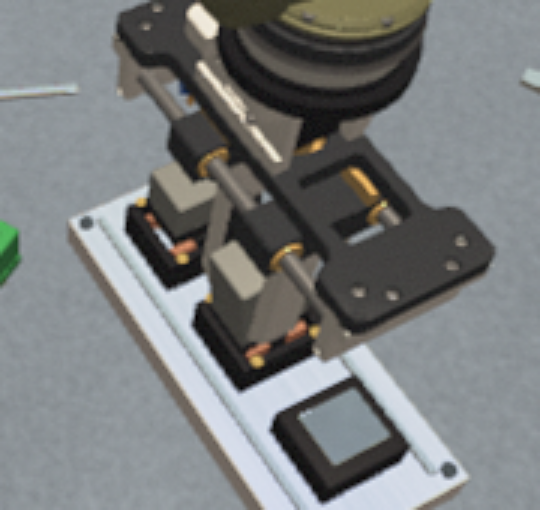

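The relay (crop ~(245,290)) leans right, about 9.2° by the side face. The top face is largely hidden by the gripper, so I don't trust its figure. A touch more, then back upright.

```bash
python3 -m creep '{"translation":[[0.2,-0.9,-0.2],[0.2,-0.9,-0.2],[0.2,-0.9,-0.2]],"yaw":[0,0,0],"gripper":[220,220,220]}' 15
python3 tilt.py x
python3 -m creep '{"translation":[[-0.3,1.4,0.3],[-0.6,2.8,0.6],[-0.9,4.2,0.9],[-1.2,5.6,1.1],[-1.5,7,1.3]],"yaw":[0,0,0,0,0],"gripper":[220,220,220,220,220]}' 15
python3 -m creep '{"translation":[[-0.3,1.4,0.1],[-0.6,2.8,0.2],[-0.8,4,0.3],[-0.8,4,0.3],[-0.8,4,0.3]],"yaw":[0,0,0,0,0],"gripper":[220,220,220,220,220]}' 15
python3 tilt.py x
```

```text
time_s: 8.37
ee_pos: [0.5509, 0.0576, 0.0873]
eef_rot: [-3.136, -0.005, 1.777]
force: [0.1, 3.9, 3.4]
grip_width: 0.0298
tilt deg -10.01 face y at foot mm -22.5 n 133 135 rms mm 0.28
top-face tilt deg -6.1 n 104 127 y range [-30. -18.] rms 0.65
time_s: 8.83
ee_pos: [0.5494, 0.0637, 0.0883]
eef_rot: [-3.135, -0.004, 1.777]
force: [2.8, -4.7, -0.5]
grip_width: 0.0298
time_s: 9.25
ee_pos: [0.5487, 0.0669, 0.0884]
eef_rot: [-3.135, -0.002, 1.777]
force: [1.7, -4.7, -0.6]
grip_width: 0.0298
tilt deg -4.13 face y at foot mm -19.8 n 179 181 rms mm 0.36
top-face tilt deg -5.1 n 126 146 y range [-21.1  -7. ] rms 0.71
```

```bash
python3 -m creep '{"translation":[[-0.3,1.4,0.1],[-0.6,2.8,0.1],[-0.9,4.2,0.1],[-1.1,5.4,0.1],[-1.1,5.4,0.1]],"yaw":[0,0,0,0,0],"gripper":[220,220,220,220,220]}' 15
python3 tilt.py x
```

```text
time_s: 9.72
ee_pos: [0.5476, 0.0719, 0.0884]
eef_rot: [-3.135, -0.001, 1.777]
force: [2.1, -4.2, 0.2]
grip_width: 0.0301
tilt deg -1.06 face y at foot mm -18.5 n 196 204 rms mm 0.38
top-face tilt deg -1.56 n 115 148 y range [-16.7  -1.6] rms 0.56
```

```bash
python3 -m creep '{"translation":[[-0.3,1.2,0],[-0.3,1.2,0],[-0.3,1.2,0]],"yaw":[0,0,0],"gripper":[220,220,220]}' 15
python3 tilt.py x
python3 -m creep '{"translation":[[0,0,0],[0,0,0],[0,0,0],[0,0,0]],"yaw":[0,0,0,0],"gripper":[225,225,225,225]}' 40
python3 -m creep '{"translation":[[0,0,2],[0,0,4],[0,0,6],[0,0,9],[0,0,12]],"yaw":[0,0,0,0,0],"gripper":[225,225,225,225,225]}' 40
python3 tilt.py x
```

```text
time_s: 10.02
ee_pos: [0.5474, 0.0727, 0.0883]
eef_rot: [-3.135, -0.001, 1.777]
force: [1.9, -3.3, -0.4]
grip_width: 0.0295
tilt deg -0.28 face y at foot mm -18.5 n 200 207 rms mm 0.4
top-face tilt deg -0.54 n 130 150 y range [-15.7  -0.2] rms 0.56
time_s: 10.4
ee_pos: [0.5474, 0.0726, 0.0883]
eef_rot: [-3.135, -0.001, 1.777]
force: [0.9, -2.0, -0.2]
grip_width: 0.0295
time_s: 10.82
ee_pos: [0.5474, 0.0728, 0.1009]
eef_rot: [-3.135, -0.001, 1.777]
force: [-0.3, 0.9, -1.7]
grip_width: 0.0299
tilt deg -0.45 face y at foot mm -18.1 n 184 186 rms mm 0.41
top-face tilt deg -1.44 n 73 77 y range [-15.3   0.3] rms 0.39
```

```bash
python3 -m creep '{"translation":[[0,0,8],[0,0,20],[0,0,34],[0,0,48],[0,0,60]],"yaw":[0,0,0,0,0],"gripper":[225,225,225,225,225]}' 40
python3 - <<'E'
from h import *
from station import ctrl
c=ctrl.camera("scene");cv2.imwrite("pics/s5.png",cv2.resize(c["pixels"][70:290,240:460,::-1],None,fx=2.6,fy=2.6))
E
```

```text
time_s: 11.28
ee_pos: [0.5481, 0.0729, 0.164]
eef_rot: [-3.138, -0.001, 1.777]
force: [0.2, 0.4, -0.3]
grip_width: 0.0296
```

View pics/s5.png

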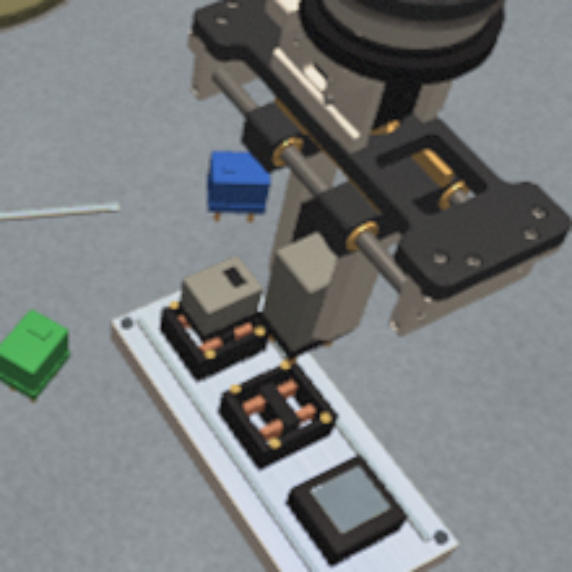

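The socket is empty (crop ~(278,415)), the tall relay hangs upright in the jaws, and the short relay is untouched. Now over to the tray.

```bash
python3 -m creep '{"translation":[[-1,-12,0],[-2,-34,0],[-4,-60,0],[-6,-87,0],[-7,-114,0]],"yaw":[0,-0.02,-0.03,-0.05,-0.06],"gripper":[225,225,225,225,225]}' 40
python3 -m creep '{"translation":[[-2,-27,0],[-3,-54,0],[-5,-81,0],[-6,-108,0],[-8,-130,0]],"yaw":[0,-0.02,-0.03,-0.05,-0.06],"gripper":[225,225,225,225,225]}' 40
python3 -m creep '{"translation":[[-1,-20,-3],[-2,-40,-10],[-3,-57,-18],[-4,-72,-26],[-5,-79,-34]],"yaw":[-0.01,-0.02,-0.03,-0.03,-0.03],"gripper":[225,225,225,225,225]}' 40
cat > hang.py <<'E'
from h import *
from station import ctrl
import sys
o=ctrl.get_obs();T=o["ee_pos"];print("tcp",T.round(4),o["time_s"])
a=o["eef_rot"][2]-np.pi/2;X=np.array([np.cos(a),np.sin(a)]);Y=np.array([-np.sin(a),np.cos(a)])
c=ctrl.camera("scene");P=cloud(c);q=P[...,:2]-T[:2];x=q@X;y=q@Y;z=P[...,2]-T[2];im=c["pixels"].astype(int)
ok=(c["depth"]>0)&(abs(x)<.011)
m=ok&(y<-.012)&(y>-.03)&(z>-.034)&(z<.012)
A=np.c_[z[m],np.ones(m.sum())];w=np.ones(m.sum())>0
for _ in range(6):
    s,b=np.linalg.lstsq(A[w],y[m][w],rcond=None)[0];r=y[m]-A@[s,b];w=abs(r)<max(2*np.median(abs(r)),.001)
print("tilt",np.degrees(np.arctan(s)).round(2),"-y face rel tcp mm",(b*1e3).round(1),w.sum())
t=ok&(y>-.013)&(y<.0)&(z>.008)&(z<.035);print("top z rel tcp mm (pctl)",np.round(np.percentile(z[t],[10,50,90])*1e3,1),t.sum())
f=ok&(y<-.012)&(y>-.03)&(z>-.07)&(z<.02)
for lo in range(-64,24,4):
    k=f&(z*1e3>lo)&(z*1e3<=lo+4)
    if k.any(): print(lo,k.sum(),np.median(im[k].mean(1)).round(),np.median(y[k]*1e3).round(1))
u,v=(c["R"]@T+c["t"])[:2]/(c["R"]@T+c["t"])[2]*c["fx"]+[c["cx"],c["cy"]];u,v=int(u),int(v)
cv2.imwrite(f"pics/{sys.argv[1]}.png",cv2.resize(c["pixels"][max(0,v-110):v+110,max(0,u-110):u+110,::-1],None,fx=2.6,fy=2.6))
E
python3 hang.py s6
```

```text
time_s: 11.75
ee_pos: [0.5413, -0.0428, 0.1661]
eef_rot: [-3.141, -0.0, 1.716]
force: [0.7, 0.6, -1.6]
grip_width: 0.0297
time_s: 12.17
ee_pos: [0.5326, -0.1754, 0.1661]
eef_rot: [-3.14, -0.0, 1.654]
force: [-0.6, 0.6, -0.7]
grip_width: 0.0297
time_s: 12.58
ee_pos: [0.5269, -0.2564, 0.1313]
eef_rot: [-3.14, -0.0, 1.623]
force: [-0.5, -0.5, -1.1]
grip_width: 0.0297
tcp [ 0.5269 -0.2564  0.1313] 12.5833
tilt 0.0 -y face rel tcp mm 0.0 0
  return _methods._mean(a, axis=axis, dtype=dtype,
  ret = ret.dtype.type(ret / rcount)
Traceback (most recent call last):
  File "hang.py", line 13, in <module>
    t=ok&(y>-.013)&(y<.0)&(z>.008)&(z<.035);print("top z rel tcp mm (pctl)",np.round(np.percentile(z[t],[10,50,90])*1e3,1),t.sum())
                                                                                     ~~~~~~~~~~~~~^^^^^^^^^^^^^^^^^
IndexError: index -1 is out of bounds for axis 0 with size 0
```

```bash
python3 -m creep '{"translation":[[0.5,2,-10],[1,4,-24],[1.6,6,-38],[1.6,6,-52],[1.6,6,-62]],"yaw":[0,0,0,0,0],"gripper":[225,225,225,225,225]}' 40
python3 - <<'E'
from h import *
from station import ctrl
c=ctrl.camera("scene");cv2.imwrite("pics/s6.png",cv2.resize(c["pixels"][150:360,40:250,::-1],None,fx=2.7,fy=2.7))
E
```

```text
time_s: 13.05
ee_pos: [0.5276, -0.249, 0.066]
eef_rot: [-3.137, -0.002, 1.624]
force: [-0.8, -0.5, -0.8]
grip_width: 0.0302
```

View pics/s6.png

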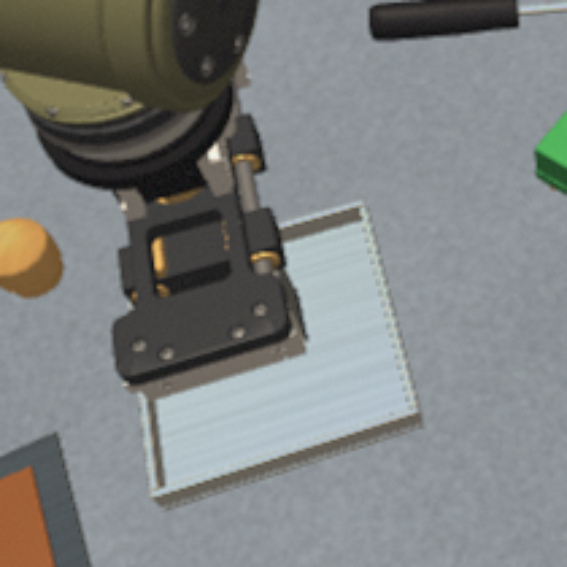

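The gripper hides the relay here, and the tray lies square beneath it. I'll feel for contact through the wrist force.

```bash
python3 -m creep '{"translation":[[0.4,-1,-2],[0.8,-1,-4],[0.8,-1,-5.5],[0.8,-1,-6.5],[0.8,-1,-6.5]],"yaw":[0,0,0,0,0],"gripper":[225,225,225,225,225]}' 40
python3 -m creep '{"translation":[[0,0,-0.5],[0,0,-1],[0,0,-1]],"yaw":[0,0,0],"gripper":[225,225,225]}' 40
python3 -m creep '{"translation":[[0,0,-0.5],[0,0,-1],[0,0,-1]],"yaw":[0,0,0],"gripper":[225,225,225]}' 40
```

```text
time_s: 13.52
ee_pos: [0.5279, -0.2499, 0.0582]
eef_rot: [-3.136, -0.003, 1.624]
force: [0.5, 0.2, -0.0]
grip_width: 0.0298
time_s: 13.77
ee_pos: [0.5279, -0.25, 0.0573]
eef_rot: [-3.136, -0.003, 1.624]
force: [-1.2, -0.7, -0.8]
grip_width: 0.0296
time_s: 14.02
ee_pos: [0.528, -0.25, 0.0564]
eef_rot: [-3.136, -0.003, 1.624]
force: [-0.4, -0.5, -0.1]
grip_width: 0.0299
```

```bash
python3 -m creep '{"translation":[[0,0,-0.5],[0,0,-1],[0,0,-1]],"yaw":[0,0,0],"gripper":[225,225,225]}' 40
python3 -m creep '{"translation":[[0,0,-0.5],[0,0,-1],[0,0,-1]],"yaw":[0,0,0],"gripper":[225,225,225]}' 40
```

```text
time_s: 14.27
ee_pos: [0.5281, -0.2501, 0.0562]
eef_rot: [-3.136, -0.003, 1.624]
force: [-4.4, 2.0, 8.6]
grip_width: 0.0295
time_s: 14.52
ee_pos: [0.5282, -0.2501, 0.0562]
eef_rot: [-3.137, -0.002, 1.624]
force: [-4.5, 1.9, 10.5]
grip_width: 0.03
```

Contact came at TCP z = 56.2 mm, as predicted. I loosen so the relay settles on its pins, then open and retreat.

```bash
python3 -m creep '{"translation":[[0,0,0],[0,0,0],[0,0,0],[0,0,0]],"yaw":[0,0,0,0],"gripper":[225,225,225,225]}' 4
python3 -m creep '{"translation":[[0,0,0],[0,0,0],[0,0,0],[0,0,0],[0,0,0]],"yaw":[0,0,0,0,0],"gripper":[165,155,145,130,110]}' 4
python3 -m creep '{"translation":[[0,0,0],[0,0,2],[0,0,8],[0,0,20],[0,0,40]],"yaw":[0,0,0,0,0],"gripper":[92,92,92,92,92]}'
python3 -m creep '{"translation":[[0,0,25],[0,0,60],[0,0,90],[0,0,115],[0,0,125]],"yaw":[0,0,0,0,0],"gripper":[92,92,92,92,92]}'
python3 -m creep '{"translation":[[-10,25,0],[-25,60,0],[-35,95,0],[-45,125,0],[-50,140,0]],"yaw":[0,0,0,0,0],"gripper":[92,92,92,92,92]}'
python3 - <<'E'
from h import *
from station import ctrl
S=[]
for n in("scene","top"):
    c=ctrl.camera(n);P=cloud(c);z=P[...,2]
    near=(c["depth"]>0)&(abs(P[...,0]-.5285)<.062)&(abs(P[...,1]+.25)<.062)
    for lo,hi in((.07,.095),(.02,.1)):
        m=near&(z>lo)&(z<hi);q=P[m];print(n,lo,m.sum(),rect(q) if m.sum()>5 else 0,np.percentile(q[:,2],[5,50,95]).round(4) if m.sum() else 0)
    u,v=(c["R"]@[.5285,-.25,.04]+c["t"])[:2]/(c["R"]@[.5285,-.25,.04]+c["t"])[2]*c["fx"]+[c["cx"],c["cy"]]
    u,v=int(u),int(v);S.append(cv2.resize(c["pixels"][v-75:v+75,u-75:u+75,::-1],(400,400),interpolation=2))
cv2.imwrite("pics/s7.png",cv2.hconcat(S))
E
```

```text
time_s: 14.85
ee_pos: [0.5283, -0.2501, 0.0563]
eef_rot: [-3.137, -0.002, 1.624]
force: [-0.4, 1.2, 2.3]
grip_width: 0.0299
time_s: 15.27
ee_pos: [0.5282, -0.2502, 0.0562]
eef_rot: [-3.137, -0.002, 1.624]
force: [0.2, -0.5, -0.7]
grip_width: 0.0492
time_s: 15.68
ee_pos: [0.5277, -0.2498, 0.0961]
eef_rot: [-3.135, -0.003, 1.624]
force: [-0.3, -0.4, -0.0]
grip_width: 0.06
time_s: 16.1
ee_pos: [0.5284, -0.2502, 0.2263]
eef_rot: [-3.14, -0.0, 1.624]
force: [0.3, -0.9, 0.2]
grip_width: 0.0599
time_s: 16.52
ee_pos: [0.4771, -0.1076, 0.2264]
eef_rot: [-3.14, -0.001, 1.626]
force: [-0.1, 0.3, 0.5]
grip_width: 0.06
scene 0.07 622 [ 529.  -247.8   30.7   40.     2.8] [0.0729 0.0772 0.0793]
scene 0.02 1185 [ 529.5 -247.7   31.4   40.2    2.3] [0.025  0.0726 0.0788]
top 0.07 0 0 0
top 0.02 0 0 0
```

View pics/s7.png

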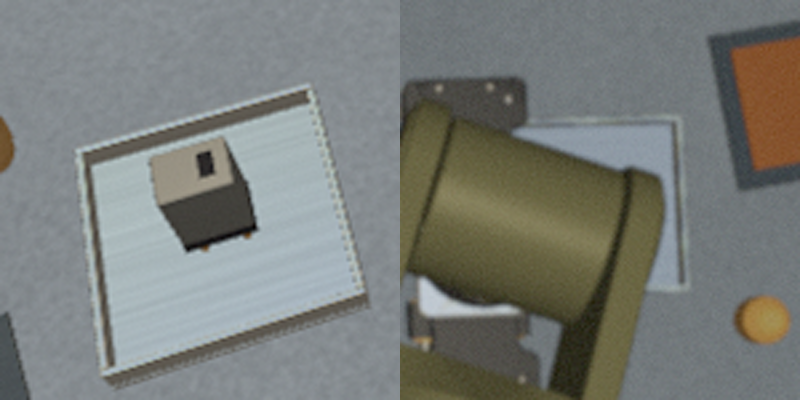

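The relay stands upright on its pins in the middle of the tray (left crop ~(200,195), with the pins visible at (225,240)). Its top is at 79 mm, and it is centred within 2 mm. I check the short relay and hand in.

```bash
python3 - <<'E'
from h import *
from station import ctrl
c=ctrl.camera("scene");P=cloud(c);z=P[...,2]
m=(c["depth"]>0)&(abs(P[...,0]-.48)<.035)&(abs(P[...,1]-.0585)<.035)&(z>.076)&(z<.09)
print(rect(P[m]),z[m].mean().round(4),m.sum());ctrl.hand_in()
E
```

```text
[479.9  59.2  30.4  40.3  11.5] 0.0811 439
the job is handed in; nothing more can be done
```

The tall relay is out of its socket and standing upright on its pins in the steel tray. I handed the job in at about 16.6 s, with the arm clear of everything.

- **Rocking:** with the pins still in the socket, I rocked it about 10.4° to the left, then about 10° to the right, by the side face in the depth image. It was back within about 0.3° of upright before I lifted it. The foot also shifted about 2–3 mm each way. That fits the stated pin play, but it means the motion was not a pure pivot.
- **Placing:** it touched the tray floor gently, at about 10 N, and I loosened the grip before opening. Its top is level at 79 mm above the table, and its centre is within about 2 mm of the tray's.
- **Short relay:** it is still plugged in, within 1 mm of where it first measured.

**Checks that disagreed or failed:** at the right-hand tip the top face gave only about 6°. The gripper hid most of that face, so I went by the side face. One check of the relay in the jaws over the tray failed because the gripper blocked the view. In the last picture the arm also hid the relay from the top camera, so the final check rests on the scene camera alone.

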